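# Hang the oiled scraper on the rail by its tab

## Task

The scraper's handle has just been oiled and must hang up to dry. Take the S-hook from the rail, pass its small tip through the hole in the scraper's hang tab while the scraper stands in the tool block, draw the scraper out on the hook without letting it drop or jerk, and hang the hook back over the level part of the rail, so that the scraper hangs down from it, swaying a little at most. Feel for the hole gently and do not force hook, tab or rail, keep the fingers off the scraper, and leave the other tools, the jar and the bowl where they are.

Things in the scene. Friction and masses are not known exactly. Their poses are not given: they have to be found in the camera images.
- s_hook: S-hook of flat steel strip, 8 mm wide (along y), 4 mm thick, 104 mm tall, 52 mm wide, 55 g, hanging on the rail. Origin: underside of its large upper loop's crown (inside diameter 44 mm), where it sits on the tube. z up, x to the side its lower tip points (away from the robot).
- hook_leg (a point): Middle of the upright long leg of the upper loop, at x +24, z -30 mm from the hook's origin; the leg runs from z -22 to -38 mm and can be gripped across y (8 mm) beside the tube, which it clears by 12 mm. Below it the shank slants at 45 degrees down and back towards -x into the small lower loop.
- hook_tip (a point): End of the small lower loop's tip, at x +16.4, z -85.5 mm from the hook's origin. The loop is a U, 24 mm wide inside, that opens at 45 degrees up towards +x; its tip is straight for 12 mm in that direction, 8 x 4 mm, tapering over the last 7 mm to 6 mm wide.
- hook_seat (a point): Lowest point of the small loop (middle of the strip), at x -2, z -98 mm from the hook's origin: what hangs on the hook rests here. The upper loop's free end is at x -24, z -22 mm, so the hook leaves the tube by rising 26 to 30 mm (higher up the shank meets the tube) and then going 45 mm towards +x, and goes back on the same way.
- scraper: Scraper, 0.15 to 0.25 kg: 52 x 3 mm steel blade 85 mm long, light wooden handle 30 x 18 mm up to z 152 mm, then a steel hang tab. Stands blade down in one of the block's slots (any), leaning 45 degrees towards the robot. Origin: middle of the blade's edge. z up along the handle (up, towards the robot), x the upper faces' normal (up, away from the robot), y the width.
- tab_rivet (a point): The single rivet of the hang tab, in the handle at z 144 mm. The tab (32 mm wide, 3 mm thick, at x 0, ending 40 mm past the rivet) swivels on it in its own plane by up to 0.35 rad; it is stiff (10 N sideways at the hole), and how far it stands askew differs each time and is not reported. Pushed up, the tool rocks 2 to 4 mm at the tab; sideways it has 1 mm of play.
- hang_point (a point): Centre of the tab's round 10.5 mm hole if the tab were straight: 28 mm past the rivet, z 172 mm on the scraper. The real hole lies up to 10 mm to either side of it in y.
- rail: The trolley's push handle, a fixed white steel tube of 20 mm diameter bent into an upside-down U. Origin: on the work top midway between its feet (at y -130 and +130 mm); y along the tube, whose top is level and straight at z 295 mm for 100 mm either side of the middle.
- tool_block: Fixed wooden tool block, 240 mm wide, 150 mm deep, 90 mm high, with three slots 70 mm apart in a row along y, each 54 x 4 mm and 60 mm deep, leaning 45 degrees towards the robot; the wall below the tools stands 12 mm proud of the upper one, as a lip to rest a blade on. Origin: on the work top under the middle slot's floor, which is 30 mm up; x away from the robot.
- filling_knife: Bystander in another slot: knife with a steel blade and a round dark handle, no tab, 153 mm long; origin and axes as the scraper's. Leave it alone.
- rib: Bystander in another slot: flat wooden modelling rib, 119 mm long; origin and axes as the scraper's. Leave it alone.
- bowl: Bystander: empty grey mixing bowl, 160 mm across, 75 mm high, origin under its middle. Leave it alone.
- jar: Bystander: closed jar, 60 mm across, 60 mm high, origin under its middle. Leave it alone.
Mind the look-alikes: they are no part of the job. Several things have the shape of the s_hook; the one meant has the colours described above. Leave any green look-alike of the scraper alone.

How it is judged:
By the outcome, as a careful person would: the job done as asked, in the order asked, and still so for the second after the job is handed in, with the robot touching nothing.
It also fails if it takes over 72 s, if anything falls off the work surface, if the arm or the gripper's body presses on something with over 40 N, if the wrist force passes 120 N, or if a joint passes its speed limit or range.

## Robot

A 6-joint arm with a two-finger parallel gripper is mounted at the origin on the work surface. World frame = base frame: x ahead of the robot, y to its left, z up, the work surface at z = 0. Lengths are in m, angles in rad, forces in N, time in s.
With the tool pointing down it reaches from about 0.275 to 0.975 m from the base axis. Payload 8.4 kg.
Tool frame: the origin (TCP) lies on the mounting face of the last link; the fingertips stand 190 mm ahead of it and the grasp point (between the pads) lies r.grasp_offset ahead of it (r.grasp_offset is the distance from the TCP to the grasp point, in m); z points along the fingers, y is the line along which they close (so a half turn about z gives the same grasp; the last joint's range is limited). The gripper opens to 92 mm and grips with 3 to 60 N. Pads are 20 mm wide; open, the fingers measure 128 mm over their backs; the gripper's body (75 mm by 189 mm) begins 69 mm behind the grasp point.
Start: joints at [1.175, 0.353, 1.633, -0, 1.155, -0.002], TCP at [0.24, 0.577, 0.405] pointing down, gripper open.
Joint ranges: [-2.63, 2.63], [-0.92, 2.1], [0.06, 2.66], [-1.3, 4.44], [0, 2.69], [-3.02, 3.02]. Speed limits (rad/s): [2.22, 2.22, 2.79, 3.14, 3.14, 3.14].

## Interface

Orientations are given as [roll, pitch, yaw] about the fixed x, y, z axes, in that order (R = Rz(yaw) Ry(pitch) Rx(roll)).
In Python, from rig import r, command_gripper, vision, job gives the robot as it stands. Calls block until the motion is done:
- r.move_ptp(position, orientation): joint-space move of the TCP to a pose.
- r.line_to(position, speed=0.15, rot=None): straight line of the TCP; rot=None keeps the orientation; speed is the mean speed in m/s.
- r.move_j(angles): joint-space move.
- command_gripper(opening, force=None): finger opening in m; force is the grip in N (None keeps the last); returns when the fingers have stopped.
- r.pause(seconds).
- r.solve_ik(position, orientation): joint angles nearest the present ones, or None.
- vision.grab_frame(name): name is "scene" or "top" or "wrist"; returns the picture (400x640x3 uint8, red, green, blue); there is no depth.
- vision.camera_params(name): a dict with "vfov" (degrees; the focal length in pixels is half the picture's height over the tangent of half this angle, whatever the lens; pixels are square), "cx", "cy" (the principal point, pixels), "k1" (the pictures are not rectified: a ray, as slopes to the right and down, at radius r is drawn at 1 + k1 r^2 times it, then the intrinsics apply), "view" (4x4, takes a point from world to camera coordinates). Camera axes: x right, y up, looking along -z (the intrinsics and any distortion apply to the point x, -y, -z); pixel columns grow to the right and rows downward; lengths in m; the calibration is good to about 2 mm. A picture is of the moment at which its call begins: read the wrist's pose just before it. camera_params takes no time and is no camera call; for the wrist camera it gives the pose at the moment of the call.
A pose or a line that the arm cannot do raises r.MotionError and nothing moves.
- job.job_done(): hands the job in; it is judged then, once.
Readings, each from a call of its own:
- r.read_time(): time.
- r.read_qpos(): joint angles.
- r.read_joint_velocities(): joint speeds.
- r.read_joint_efforts(): joint torques, N m.
- r.read_eef_pos(): TCP position.
- r.read_tcp_rot(): TCP orientation.
- r.read_force(): force on the tool from outside, world axes, zero at the start.
- r.read_wrist_torque(): the same for the moment, N m.
- r.read_grip_width(): finger opening in m.
- r.read_grip_force(): force on a finger pad.
Only numpy, scipy, OpenCV 4.12 (cv2) and the standard library are available. Lean on these libraries where they do the work, as an engineer would, in place of code of your own. Each camera call takes 0.05 s, during which the arm holds its last target. There are 200 camera calls.

## Working session

There is one attempt and no reset: what is moved stays moved. The work goes in short steps, each a Python script; the robot and the scene stay as the last script left them, time stands still between calls to the robot, and variables do not carry over. Pictures are saved under pics/ and viewed, at most 10 in all, crops included, and the job is handed in when it is done.

```bash
ls; mkdir -p pics
python3 - <<'E'
from rig import r, command_gripper, vision, job
import cv2
for n in("scene","top"):
    im=vision.grab_frame(n); cv2.imwrite(f"pics/{n}0.png",im[:,:,::-1]); p=vision.camera_params(n); print(n,p)
print(r.grasp_offset,r.read_tcp_rot(),r.read_time())
E
```

```text
pics
scene {'vfov': 44.72842484673355, 'cx': 318.7571091843663, 'cy': 190.00855270214666, 'k1': -0.09591962437868314, 'view': array([[ 0.00981735,  0.9998578 ,  0.0137112 ,  0.00457574],
       [-0.65687404, -0.0038899 ,  0.75399029,  0.21319945],
       [ 0.75393641, -0.01640872,  0.65674245, -1.79431322],
       [ 0.        ,  0.        ,  0.        ,  1.        ]])}
top {'vfov': 53.0434748898697, 'cx': 320.6369404102342, 'cy': 198.4512956696741, 'k1': -0.021598775822822696, 'view': array([[-0.02809006, -0.9995076 , -0.01398269,  0.0155055 ],
       [ 0.99844205, -0.02872929,  0.04783408, -0.554527  ],
       [-0.04821224, -0.01261724,  0.99875742, -1.01886275],
       [ 0.        ,  0.        ,  0.        ,  1.        ]])}
0.1714 [-3.14039941e+00  3.73131557e-05  2.74781405e+00] 0.1
```

View pics/scene0.png

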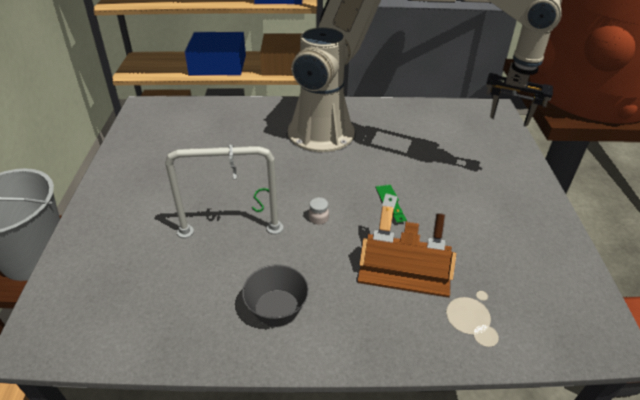

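View pics/top0.png

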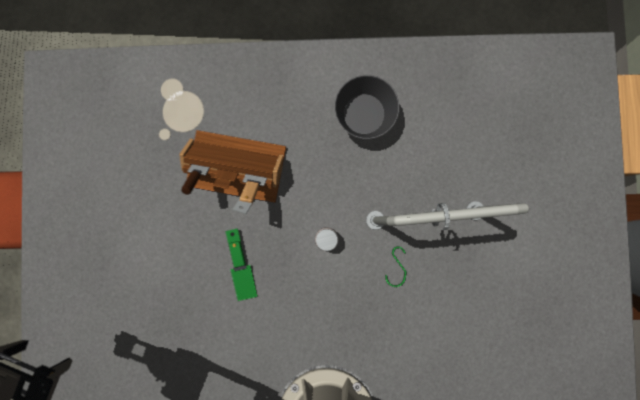

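```bash
cat > h.py <<'E'
from rig import r, command_gripper, vision, job
import numpy as np, cv2
from scipy.spatial.transform import Rotation as Ro
def K(p):
    f=200/np.tan(np.radians(p['vfov'])/2); return np.array([[f,0,p['cx']],[0,f,p['cy']],[0,0,1]]),np.array([p['k1'],0,0,0.])
F=np.diag([1,-1,-1.])
def ray(p,uv):
    k,d=K(p); n=cv2.undistortPoints(np.array([[uv]],float),k,d)[0,0]
    R=F@p['view'][:3,:3]; t=F@p['view'][:3,3]
    return -R.T@t, R.T@np.array([n[0],n[1],1])
def proj(p,X):
    k,d=K(p); R=F@p['view'][:3,:3]; t=F@p['view'][:3,3]
    return cv2.projectPoints(np.atleast_2d(np.array(X,float)),cv2.Rodrigues(R)[0],t,k,d)[0][:,0]
def onz(p,uv,z):
    c,d=ray(p,uv); return c+d*(z-c[2])/d[2]
def tri(obs):
    A=np.zeros((3,3));b=np.zeros(3)
    for p,uv in obs:
        c,d=ray(p,uv); d=d/np.linalg.norm(d); M=np.eye(3)-np.outer(d,d); A+=M;b+=M@c
    return np.linalg.solve(A,b)
def grab(n,f=None):
    p=vision.camera_params(n); im=vision.grab_frame(n)
    if f: cv2.imwrite(f'pics/{f}.png',im[:,:,::-1])
    return p,im
E
python3 - <<'E'
from h import *
np.set_printoptions(precision=4,suppress=True)
T=vision.camera_params('top');S=vision.camera_params('scene')
print('feet',onz(T,(375,220),.0),onz(T,(475,209),0),onz(S,(184,232),0),onz(S,(275,228),0))
print('tube',onz(T,(390,221),.285),onz(T,(524,209),.285))
print('hook',onz(T,(444,215),.297),tri([(T,(444,215)),(S,(232,149))]))
print('tab end', tri([(T,(241,210)),(S,(389,196))]))
print('jar',onz(T,(327,240),.06),'bowl',onz(T,(367,105),.075))
print('block top corners',onz(T,(197,132),.09),onz(T,(287,147),.09),onz(T,(275,200),.07))
a=cv2.imread('pics/top0.png');b=cv2.imread('pics/scene0.png')
c=np.hstack([cv2.resize(a[120:220,170:295],None,fx=3.2,fy=3.2,interpolation=2),cv2.resize(b[180:300,345:470],None,fx=3.2,fy=3.2,interpolation=2)[:320]])
d=np.hstack([cv2.resize(a[195:245,370:495],None,fx=3.2,fy=3.2,interpolation=2),cv2.resize(b[140:190,170:295],None,fx=3.2,fy=3.2,interpolation=2)])
cv2.imwrite('pics/z.png',np.vstack([c,d]))
for n in("wrist",): print(Ro.from_euler('xyz',r.read_tcp_rot()).as_matrix().T@(-np.linalg.inv(vision.camera_params(n)['view'])[:3,3]*-1-r.read_eef_pos()), Ro.from_euler('xyz',r.read_tcp_rot()).as_matrix().T@np.linalg.inv(vision.camera_params(n)['view'])[:3,:3],vision.camera_params(n)['vfov'])
E
```

```text
feet [ 0.4953 -0.1398  0.    ] [ 0.5164 -0.4006  0.    ] [ 0.5127 -0.4013  0.    ] [ 0.4945 -0.1374  0.    ]
tube [ 0.4952 -0.1335  0.285 ] [ 0.5106 -0.3878  0.285 ]
hook [ 0.5037 -0.2323  0.297 ] [ 0.5037 -0.2328  0.292 ]
tab end [0.5272 0.1758 0.1562]
jar [ 0.4503 -0.0136  0.06  ] bowl [ 0.7775 -0.121   0.075 ]
block top corners [0.7206 0.2934 0.09  ] [0.6771 0.0761 0.09  ] [0.5514 0.1104 0.07  ]
[0.0654 0.0001 0.0207] [[ 0.0009  0.9722  0.234 ]
 [ 1.     -0.001   0.0004]
 [ 0.0006  0.234  -0.9722]] 62.85429032443431
```

View pics/z.png

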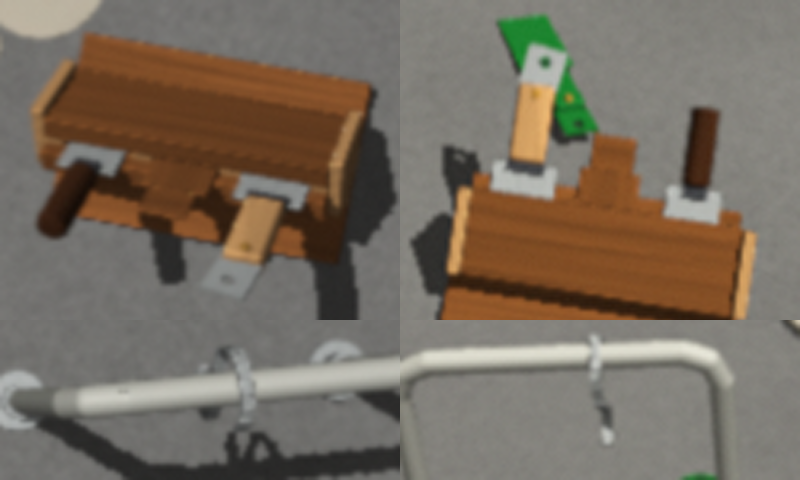

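Run:
```python
from h import *
np.set_printoptions(precision=4,suppress=True)
T=vision.camera_params('top');S=vision.camera_params('scene')
h=tri([(T,(241.25,206.6)),(S,(390.3,199.4))]); rv=tri([(T,(246.9,196.9)),(S,(386.9,210))])
print('hole',h,'rivet',rv)
b=-.198; w=.075
print(r.solve_ik([h[0],h[1],.46],[np.pi,0,b]), r.solve_ik([.526,-.231,.53],[np.pi,0,w]))
r.move_ptp([h[0],h[1],.46],[np.pi,0,b])
print(r.read_time()); grab('wrist','w_scr'); np.save('w_scr.npy',vision.camera_params('wrist')['view'])
r.move_ptp([.47,0,.56],[np.pi,0,0])
r.move_ptp([.526,-.231,.53],[np.pi,0,w])
print(r.read_time()); grab('wrist','w_hook'); np.save('w_hook.npy',vision.camera_params('wrist')['view'])
a=cv2.imread('pics/w_scr.png');c=cv2.imread('pics/w_hook.png')
cv2.imwrite('pics/z2.png',np.vstack([a,c])[:, :][::1]) if 0 else cv2.imwrite('pics/z2.png',np.hstack([a[:,120:520],c[:,120:520]]))
```

```text
hole [0.535  0.1776 0.1508] rivet [0.5574 0.1679 0.133 ]
[ 0.3179  0.2083  1.7036 -0.      1.2296  2.0867] [-0.4164  0.1789  1.5881 -0.      1.3746  1.0794]
1.9167
3.7833
```

View pics/z2.png

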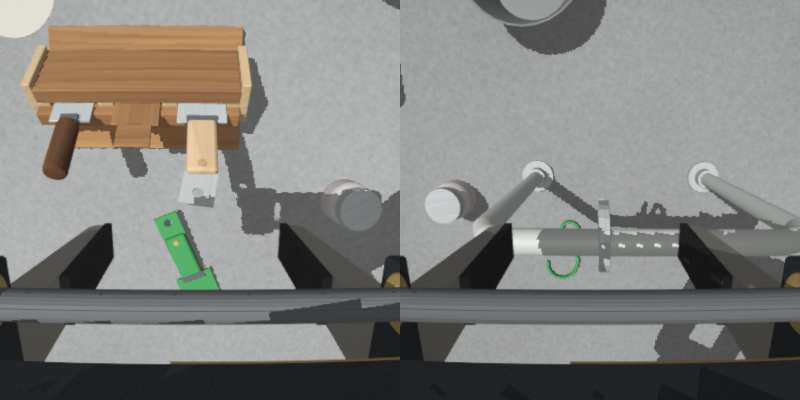

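Run:
```python
from h import *
np.set_printoptions(precision=4,suppress=True)
p=vision.camera_params('wrist'); q=dict(p); q['view']=np.load('w_scr.npy'); p['view']=np.load('w_hook.npy')
for uv in((270,241.5),(380,241.5)): print('tube',onz(p,uv,.286))
print('hook crown',onz(p,(323.5,241),.299))
a=cv2.imread('pics/w_scr.png');c=cv2.imread('pics/w_hook.png')
cv2.imwrite('pics/z3.png',np.hstack([cv2.resize(a[140:220,280:360],None,fx=5,fy=5,interpolation=2),cv2.resize(c[190:270,280:360],None,fx=5,fy=5,interpolation=2)]))
T=vision.camera_params('top');S=vision.camera_params('scene')
print(tri([(T,(241.25,206.6)),(S,(390.3,199.4)),(q,(316.5,191))]),tri([(T,(246.9,196.9)),(S,(386.9,210)),(q,(322,162.5))]))
```

```text
tube [ 0.5024 -0.1983  0.286 ]
tube [ 0.5085 -0.2781  0.286 ]
hook crown [ 0.5108 -0.2363  0.299 ]
[0.5356 0.1773 0.1511] [0.5579 0.1676 0.1334]
```

View pics/z3.png

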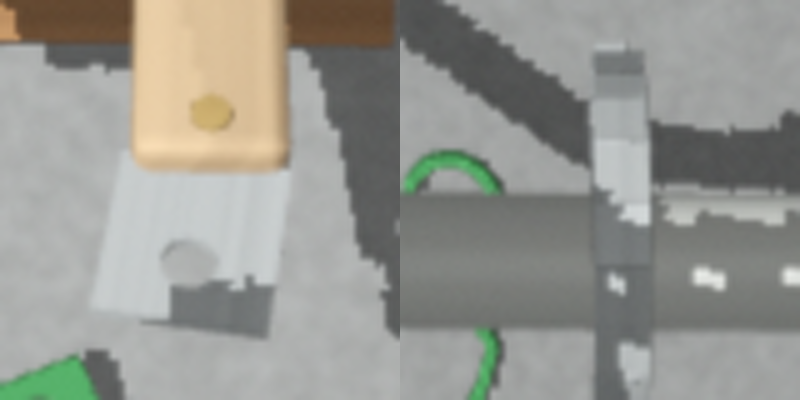

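Run:
```python
from h import *
np.set_printoptions(precision=4,suppress=True)
w=.075; ex=np.array([np.cos(w),np.sin(w),0])
O=np.array([.5046,-.2350,.295]); g=O+.0245*ex+[0,0,-.025+r.grasp_offset]
command_gripper(.05)
r.move_ptp(g+[0,0,.05],[np.pi,0,w]); r.line_to(g,.1)
print(r.read_force())
command_gripper(.0,8); print(r.read_grip_width(),r.read_force()); command_gripper(0,45)
print(r.read_grip_width(),r.read_force(),r.read_wrist_torque(),r.read_eef_pos()-g)
r.line_to(g+[0,0,.028],.06); print(r.read_force())
r.line_to(g+[0,0,.028]+.055*ex,.1); print(r.read_force())
r.line_to(g+[0,0,.10]+.06*ex,.15)
grab('wrist','w_g'); p,_=grab('scene','s_g'); print(r.read_time())
a=cv2.imread('pics/w_g.png'); c=cv2.imread('pics/s_g.png')
u=proj(p,r.read_eef_pos()-[0,0,.22])[0].astype(int)
c=c[max(u[1]-30,0):u[1]+30,u[0]-30:u[0]+30]
cv2.imwrite('pics/z4.png',np.hstack([cv2.resize(a[200:320,260:380],(400,400),interpolation=2),cv2.resize(c,(400,400),interpolation=2)]))
```

```text
[ 0.3589 -0.3444  0.2903]
0.007876985326863198 [-0.1519  0.6331  0.1374]
0.007676872264489469 [-0.2283 -0.1557 -0.2585] [ 0.0627  0.1408 -0.0211] [-0.  0.  0.]
[ 0.7934  0.1175 -0.7805]
[ 0.1134 -0.2487  0.3038]
8.5083
```

View pics/z4.png

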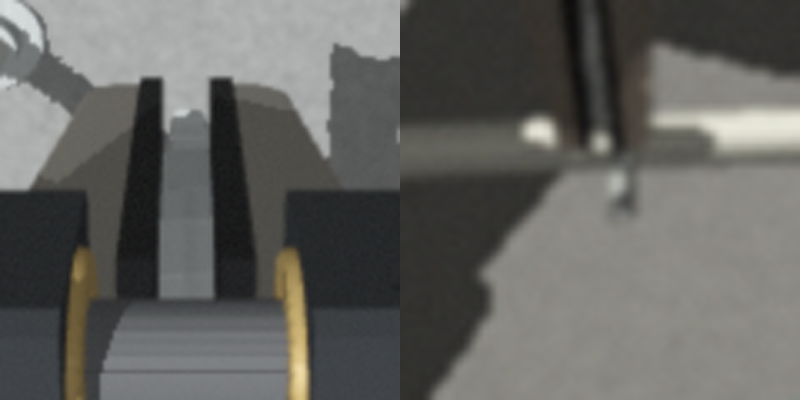

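```bash
cat >> h.py <<'E'
b=-.198; bx=np.array([np.cos(b),np.sin(b),0]); by=np.array([-np.sin(b),np.cos(b),0]); ez=np.array([0,0,1.])
n=(bx+ez)/2**.5; s=(-bx+ez)/2**.5   # tab normal (insertion), up-slope (draw-out)
tipoff=-.0081*bx-.2319*ez            # tip minus TCP with yaw b
E
python3 - <<'E'
from h import *
np.set_printoptions(precision=4,suppress=True)
p=vision.camera_params('wrist')
Rm=Ro.from_euler('xyz',r.read_tcp_rot()).as_matrix()
print('tip pred px',proj(p,r.read_eef_pos()+Rm@[-.0081,0,.2319]))
q=dict(p); q['view']=np.load('w_scr.npy')
T=vision.camera_params('top');S=vision.camera_params('scene')
h=tri([(T,(241.25,206.6)),(S,(390.3,199.4)),(q,(317.8,192.4))]); rv=tri([(T,(246.9,196.9)),(S,(386.9,210)),(q,(322.4,162.4))])
d=h-rv; print(h,rv,d,'in block frame x,y,z',d@bx,d@by,d[2]); np.save('hole.npy',h)
t=h-.020*n-tipoff; up=max(.50,t[2])
r.move_ptp([.47,0,.56],[np.pi,0,0])
c=t-.05*bx; r.move_ptp([c[0],c[1],.46],[np.pi,0,b])
r.line_to(c,.15); print(r.read_force()); r.line_to(t,.08); print(r.read_force(),r.read_time())
p,_=grab('wrist','w_pre'); np.save('w_pre.npy',p['view']); print(proj(p,[h,r.read_eef_pos()+tipoff]))
a=cv2.imread('pics/w_pre.png'); cv2.imwrite('pics/z5.png',cv2.resize(a[160:260,255:385],(780,600),interpolation=2))
E
```

```text
tip pred px [[315.2037 229.6295]]
[0.5351 0.177  0.1511] [0.5579 0.1675 0.1335] [-0.0229  0.0096  0.0176] in block frame x,y,z -0.024289186911328954 0.00487048205701634 0.01758818712931315
[-0.3595 -0.0975 -0.1747]
[ 0.2293  1.1695 -0.6449] 11.9083
[[314.8945 215.4093]
 [315.0403 229.6592]]
```

View pics/z5.png

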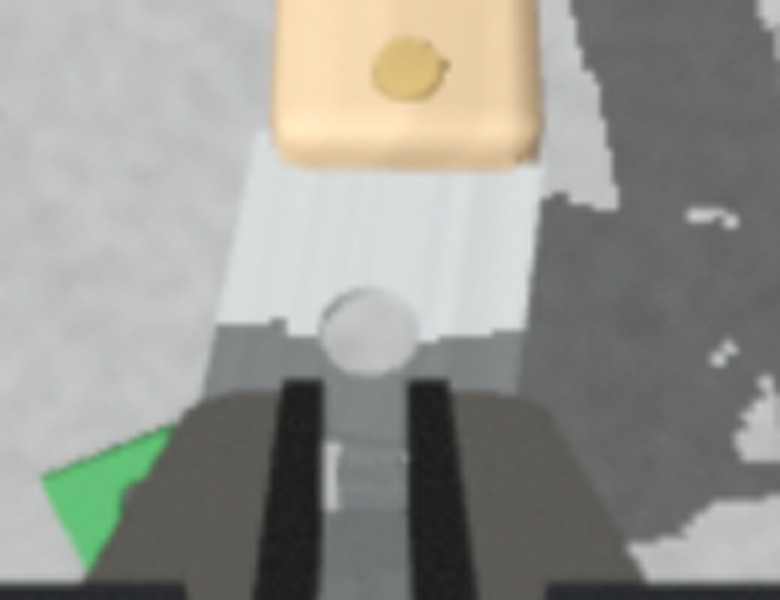

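```bash
sed -i 's/tipoff=-.0081/tipoff=-.0111/' h.py
cat >> h.py <<'E'
def F(k=4):
    a=[]
    for _ in range(k): a.append(r.read_force()); r.pause(.02)
    return np.mean(a,0)
def br(f): return np.array([f@n,f@s,f@by])
def insert(t0,start,stop,lim=2.5,step=.0015):
    """advance tip along n from t0+start*n to t0+stop*n; stop on contact"""
    r.line_to(t0+start*n,.05); f0=F(8); d=start
    while d<stop-1e-6:
        d=min(d+step,stop); r.line_to(t0+d*n,.02); f=br(F()-f0)
        if abs(f).max()>1.2: print(round(d*1e3,1),f.round(2))
        if np.linalg.norm(f)>lim: return d,f
    return d,f
E
python3 - <<'E'
from h import *
np.set_printoptions(precision=4,suppress=True)
h=np.load('hole.npy')-.0003*by
t0=h-tipoff; np.save('t0.npy',t0)
print(insert(t0,-.020,.013),r.read_time())
grab('wrist','w_i1')
a=cv2.imread('pics/w_i1.png'); cv2.imwrite('pics/z6.png',cv2.resize(a[160:260,255:385],(780,600),interpolation=2))
E
```

```text
(0.012999999999999998, array([-0.1493, -0.0891,  0.1583])) 19.3083
```

View pics/z6.png

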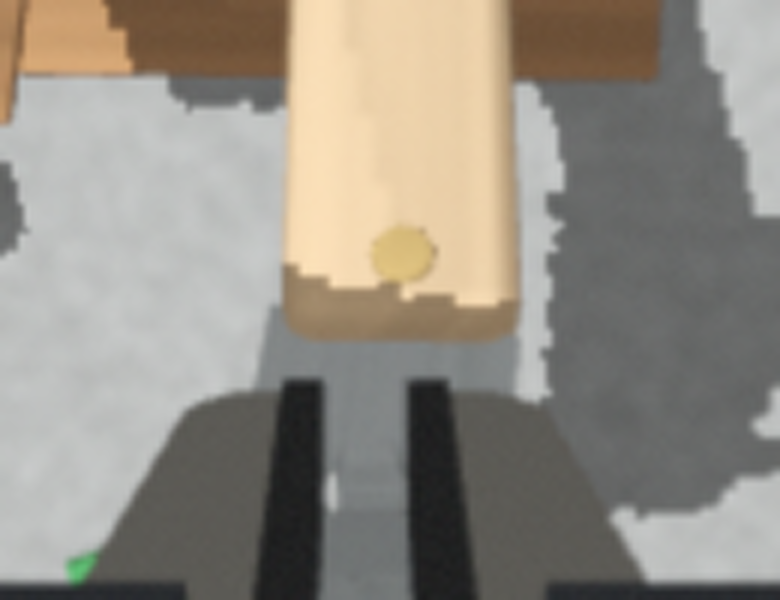

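Run:
```python
from h import *
np.set_printoptions(precision=2,suppress=True)
t=np.load('t0.npy')+.013*n; f0=F(8)
for d in (1,2,3,4,5,6,8,10):
    r.line_to(t+d*1e-3*s,.02); f=br(F()-f0); print(d,f)
    if np.linalg.norm(f)>6: break
np.save('f0.npy',f0); print(r.read_time())
```

```text
1 [ 0.44 -1.15 -0.23]
2 [ 0.82 -1.05 -0.32]
3 [-0.39 -1.52 -0.27]
4 [-0.01 -1.33 -0.03]
5 [-0.09 -1.09 -0.42]
6 [ 0.31 -1.19 -0.03]
8 [-0.46 -0.84 -0.09]
10 [ 0.17 -1.18 -0.  ]
22.025
```

Run:
```python
from h import *
np.set_printoptions(precision=2,suppress=True)
t=np.load('t0.npy')+.013*n; f0=np.load('f0.npy')
for d in (25,45,60,67):
    r.line_to(t+d*1e-3*s,.035); f=br(F()-f0); print(d,f)
    if np.linalg.norm(f)>6: raise SystemExit
p0=t+.067*s
for th in np.radians([50,55,60,65,70,75,80,85,90]):
    u=-np.cos(th)*bx+np.sin(th)*ez
    r.line_to(p0+.189*(u-s),.05); f=F(2)-f0; print(round(np.degrees(th)),f)
    if np.linalg.norm(f)>6: raise SystemExit
print(r.read_time())
grab('scene','s_arc');grab('wrist','w_arc');a=cv2.imread('pics/s_arc.png');c=cv2.imread('pics/w_arc.png')
cv2.imwrite('pics/z7.png',np.hstack([cv2.resize(a[110:310,320:520],(400,400),interpolation=2),c[:,120:520]]))
```

```text
25 [-0.1  -0.78 -0.09]
45 [-0.26  0.06 -0.17]
60 [-0.27 -0.84 -0.13]
67 [-0.03 -0.75  0.04]
50 [ 0.58 -0.1  -0.78]
55 [-0.3  -0.01 -1.87]
60 [ 0.37 -0.09 -1.56]
65 [-0.03  0.1  -0.96]
70 [-0.47 -0.44 -0.44]
75 [ 0.23 -0.22 -1.06]
80 [-0.48  0.13 -0.3 ]
85 [-0.14  0.33 -0.75]
90 [-0.56  0.25 -1.22]
29.1667
```

View pics/z7.png

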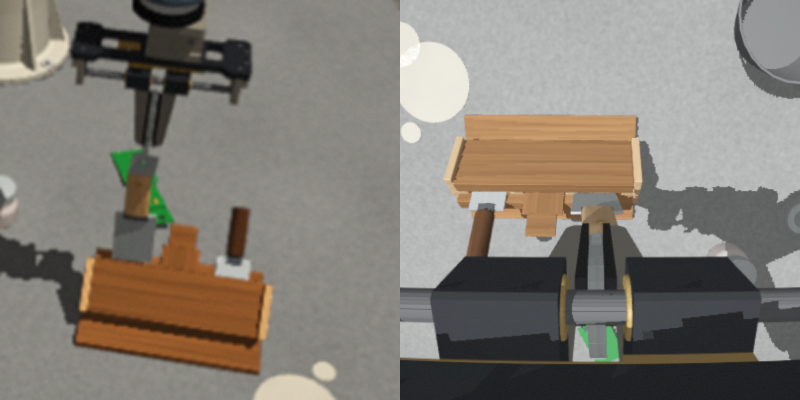

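Run:
```python
from h import *
np.set_printoptions(precision=2,suppress=True)
f0=np.load('f0.npy'); p=np.array(r.read_eef_pos())
for dz in(.004,.010,.02,.07):
    r.line_to(p+[0,0,dz],.03 if dz<.05 else .06); print(dz,F(8)-f0)
p,_=grab('scene','s_l'); grab('wrist','w_l'); u=proj(p,np.array(r.read_eef_pos())-[0,0,.33])[0].astype(int); print(r.read_time(),u)
a=cv2.imread('pics/s_l.png');c=cv2.imread('pics/w_l.png')
cv2.imwrite('pics/z8.png',np.hstack([cv2.resize(a[u[1]-80:u[1]+80,u[0]-80:u[0]+80],(400,400),interpolation=2),c[:,120:520]]))
```

```text
0.004 [ 0.08  0.08 -1.39]
0.01 [-0.09  0.21 -2.  ]
0.02 [-0.25 -0.25 -1.32]
0.07 [-0.35 -0.23 -1.61]Traceback (most recent call last):
  File "<stdin>", line 6, in <module>
  File "h.py", line 12, in proj
    k,d=K(p); R=F@p['view'][:3,:3]; t=F@p['view'][:3,3]
                ~^~~~~~~~~~~~~~~~~
ValueError: matmul: Input operand 0 does not have enough dimensions (has 0, gufunc core with signature (n?,k),(k,m?)->(n?,m?) requires 1)
```

```bash
sed -i 's/^def F(/def FF(/; s/F(8)/FF(8)/; s/br(F()/br(FF()/' h.py
python3 - <<'E'
from h import *
np.set_printoptions(precision=3,suppress=True)
w=.075; ex=np.array([np.cos(w),np.sin(w),0])
O=np.array([.5046,-.2350,.295]); g=O+.0245*ex+[0,0,-.025+r.grasp_offset]
p=np.array(r.read_eef_pos()); print(p,r.read_time())
a=g+.06*ex; a[2]=max(p[2],g[2]+.08)
r.line_to(a,.09,rot=[np.pi,0,w])
c=g+.06*ex+[0,0,.028]; r.line_to(c,.07); r.pause(1.0)
print(FF(8)-np.load('f0.npy'),r.read_time())
f0=FF(8)
for k in (.04,.02,0):
    r.line_to(g+k*ex+[0,0,.028],.03); f=FF(6)-f0; print(k,f)
    if np.linalg.norm(f)>4: raise SystemExit
r.pause(.5); print(r.read_time())
for dz in(.012,.004,.002,.001,0,-.001):
    r.line_to(g+[0,0,dz],.025); f=FF(6)-f0; print(dz,f)
    if np.linalg.norm(f)>2.2: break
print(r.read_time())
q,_=grab('scene','s_r'); grab('wrist','w_r'); u=proj(q,[.505,-.235,.17])[0].astype(int); x=cv2.imread('pics/s_r.png');y=cv2.imread('pics/w_r.png')
cv2.imwrite('pics/z9.png',np.hstack([cv2.resize(x[u[1]-65:u[1]+65,u[0]-65:u[0]+65],(400,400),interpolation=2),y[:,120:520]]))
E
```

```text
[0.639 0.156 0.564] 32.0
[-0.163 -0.577 -1.503] 39.1
0.04 [ 0.192  0.021 -0.172]
0.02 [ 0.268 -0.235  0.207]
0 [ 0.043 -0.149  0.038]
42.4833
0.012 [-0.023  0.14   0.083]
0.004 [ 0.384 -0.368 -0.242]
0.002 [ 0.35  -0.164 -0.065]
0.001 [0.077 0.004 0.036]
0 [0.483 0.039 0.508]
-0.001 [-1.566  0.275  7.726]
45.3417
```

Run:
```python
from h import *
np.set_printoptions(precision=3,suppress=True)
p=np.array(r.read_eef_pos())
r.line_to(p+[0,0,.0008],.02); print(FF(6)-np.load('f0.npy'))
command_gripper(.0,8); r.pause(.3)
command_gripper(.03); r.pause(.3)
r.line_to(p+[0,0,.12],.12); r.pause(.5); print(r.read_time())
P=[]
for i in range(4):
    q,x=grab('scene','s_f%d'%i); P.append(x.astype(int)); r.pause(.25)
u=proj(q,[.505,-.235,.17])[0].astype(int); k=np.s_[u[1]-65:u[1]+65,u[0]-65:u[0]+65]
print([int((abs(P[i][k]-P[0][k]).sum(2)>60).sum()) for i in range(4)])
grab('wrist','w_f'); x=cv2.imread('pics/s_f3.png');y=cv2.imread('pics/w_f.png')
cv2.imwrite('pics/z9.png',np.hstack([cv2.resize(x[k],(400,400),interpolation=2),y[:,120:520]]))
```

```text
[ 0.175 -0.578 -1.187]
48.7583
[0, 11, 2, 3]
```

View pics/z9.png

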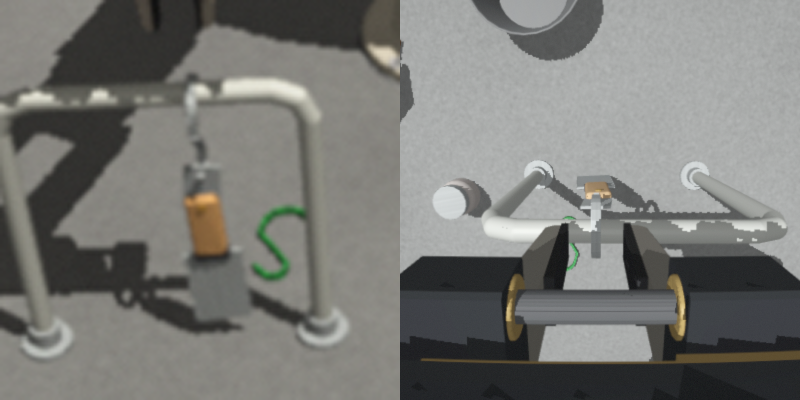

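The hook sits over the level part of the rail with the scraper hanging steady below it. The gripper is clear of both.

Run:
```python
from h import *
r.pause(1.5); print(job.job_done(), r.read_time())
```

```text
the job is handed in; nothing more can be done
the job is handed in; nothing more can be done
```

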